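# Find the torch with the cells and shine it at the wheel

### The job

Only one of the two identical torches in the rack has its cells in: lift them one at a time to feel which is the heavier, and set the empty one back to lie in a cradle of the rack. Finish while holding the heavier torch still in the gripper, up in front of the big wheel with its lens pointing straight into the middle of it, some 10 to 25 cm short of the near rim (the program ends with the torch still in hand). Do not drop a torch or push the other things about.

Things in the scene. Friction and masses are not known exactly. Their poses are not given: they have to be found in the camera images.
- torch_1: one of two look-alike black torches, 31 mm diameter, 118 mm long, in either cradle. One of them (name and cradle do not tell which) has its cells in and is at least 140 g heavier; each weighs 0.09 to 0.4 kg, centred at mid-length. Origin at mid-length on the underside, 16 mm below the axis; -y runs along the barrel to the lens (wide end, pale band), z up as found
- torch_2: one of two look-alike black torches, 31 mm diameter, 118 mm long, in either cradle. One of them (name and cradle do not tell which) has its cells in and is at least 140 g heavier; each weighs 0.09 to 0.4 kg, centred at mid-length. Origin at mid-length on the underside, 16 mm below the axis; -y runs along the barrel to the lens (wide end, pale band), z up as found
- torch_1_mid (a point): the middle of torch_1, on the barrel's axis; same axes as the torch
- torch_2_mid (a point): the middle of torch_2, on the barrel's axis; same axes as the torch
- rack: steel torch rack, fixed: base plate 176 x 104 x 10 mm with two cradles at x = -50 and +50 mm, each two V supports 10 mm thick, 82 mm apart along y, reaching just below the torch's axis; between them 72 mm free for fingers, down to the plate. Origin under the plate's centre; -y is where the lenses point as found, z up
- cradle_l (a point): centre of a torch's axis when it lies in the cradle at rack x = -50 mm; 47 mm above the bench, rack axes
- cradle_r (a point): the same for the cradle at rack x = +50 mm; 47 mm above the bench, rack axes
- wheel_mouth (a point): the big grey car wheel stands upright on a roller stand at the left of the bench, 396 mm across, and does not move. This point is the centre of the round opening of its near rim (the open side, towards -y), on the wheel's axis 204 mm above the bench; the wheel's axis is level and +y of this point runs along it into the wheel, away from the torches
- hub_gauge: bystander: black round hub gauge on bolt feet, 94 mm across, 47 mm high with its bar handle; origin under its centre
- tape_measure: bystander: yellow tape measure, 35 x 85 x 64 mm, standing; origin under its centre
- setting_ring: bystander: steel and black setting ring, 58 mm across, 20 mm high; origin under its centre
Things that resemble listed ones, but are neither listed nor needed, are in the scene too. Leave any red look-alike of the torch_2 alone.

How it is judged:
By the outcome, as a careful person would: the job done as asked, in the order asked, and still so for the second after the job is handed in, while the arm keeps its last pose, push and grip.
It also fails if it takes over 61 s, if anything falls off the work surface, if the arm or the gripper's body presses on something with over 40 N, if the wrist force passes 120 N, or if a joint passes its speed limit or range.

### The arm

A 6-joint arm with a two-finger parallel gripper is mounted at the origin on a cart in front of the work surface, level with it; the furniture and walls round the work are solid. World frame = base frame: x ahead of the robot, y to its left, z up, the work surface at z = 0. Lengths are in m, angles in rad, forces in N, time in s.
With the tool pointing down it reaches from about 0.3 to 0.825 m from the base axis. Payload 5.4 kg.
Tool frame: the origin (TCP) lies at the very end of the fingers, on their centre line; the grasp point (between the pads) lies ctrl.hold_point_z behind it (ctrl.hold_point_z is the distance from the TCP to the grasp point, in m); z points along the fingers, y is the line along which they close (so a half turn about z gives the same grasp; the last joint's range is limited). The gripper opens to 92 mm and grips with 3 to 60 N. Pads are 20 mm wide; open, the fingers measure 128 mm over their backs; the gripper's body (75 mm by 189 mm) begins 69 mm behind the grasp point.
Start: joints at [-1.519, 0.158, 1.597, -0, 1.386, -0.21], TCP at [0.149, -0.555, 0.215] pointing down, gripper open.
Joint ranges: [-2.91, 2.91], [-0.94, 2.29], [0.18, 2.7], [-1.29, 4.43], [0.17, 2.64], [-3, 3]. Speed limits (rad/s): [2.57, 2.57, 3.14, 3.14, 3.14, 3.14].

### API

Orientations are given as a rotation vector (axis times angle).
In Python, from station import ctrl gives the robot as it stands. The module is installed in compiled form; this text tells all that it offers.
- The arm moves only by the tool arm_command, never from a script. Its argument "commands" is text: rows parted by semicolons, each of 5 numbers parted by spaces: the opening, from -1 (shut) to 1 (fully open), then the shift along the tool's x, y, z in m, then the turn about the tool's z in rad. A call has exactly 8 rows; each row shifts and turns the commanded pose from where the row before left it, along the tool's axes as they then stand; what a row does not reach is not made up. A row lasts 1/8 s, in which the tool goes at most 62.5 mm and 10.7 degrees, less where a joint would pass 70% of its speed; a pose out of reach is approached as far as the arm can. A call with a gripper value outside its range is refused whole. The fingers move at their own pace and stop on an object; the grip force is fixed at half the most. Time passes only in rows, so rows that do not move let the fingers close, or fill a call up. It gives the time, the measured TCP pose, the force, the opening and the grip force at its end, in the units of the state.
- ctrl.observe(): the state, without advancing time (a new reading comes with each control period).
- ctrl.capture(name): name is "scene" or "top"; returns the picture (420x560x3 uint8, red, green, blue); there is no depth.
- ctrl.camera_params(name): a dict with "intrinsics" (3x3 intrinsics, pixels), "distortion" ([k1, k2, p1, p2, k3] as OpenCV has them; the pictures are not rectified), "world_to_cam" (4x4, takes a point from world to camera coordinates). Camera axes: x right, y down, z forward; pixel columns grow to the right and rows downward; lengths in m; the calibration is good to about 2 mm. A picture is of the moment at which its call begins. camera_params takes no time and is no camera call.
- ctrl.sign_off(): hands the job in; it is judged then, once.
The state is a dict: "t": time; "qpos": joint angles; "joint_velocities": joint speeds; "joint_efforts": joint torques, N m; "ee_pos": TCP position; "ee_rot": TCP orientation; "contact_force": force on the tool from outside, world axes, zero at the start; "moment": the same for the moment, N m; "width": opening from 0.0 (shut) to 1.0 (fully open); "finger_force": force on a finger pad.
Only numpy, scipy, OpenCV 4.12 (cv2) and the standard library are available. Lean on these libraries where they do the work, as an engineer would, in place of code of your own. Each camera call takes 0.05 s, during which the arm holds its last target. There are 200 camera calls.

## Working session

There is one attempt and no reset: what is moved stays moved. The work goes in short steps, Python scripts to look and compute and a tool call to move; the robot and the scene stay as the last step left them, time stands still between calls to the robot, and variables do not carry over. Pictures are saved under pics/ and viewed, at most 10 in all, crops included, and the job is handed in when it is done.

Besides the shell and the picture viewer there is one more tool, called after "Emit:" as name(argument=value, ...) on one line, values as JSON. arm_command: Moves the arm, as the interface text tells. Its arguments: {"type":"object","properties":{"commands":{"type":"string"}},"required":["commands"]}

```bash
mkdir -p pics
python3 - <<'E'
from station import ctrl
import cv2
for n in("scene","top"):
    cv2.imwrite(f"pics/{n}0.png",ctrl.capture(n)[:,:,::-1])
    p=ctrl.camera_params(n);print(n,p)
print(ctrl.observe(),ctrl.hold_point_z)
E
```

```text
scene {'intrinsics': array([[482.27263019,   0.        , 275.8951649 ],
       [  0.        , 482.27263019, 210.67366038],
       [  0.        ,   0.        ,   1.        ]]), 'distortion': array([-0.17281684,  0.        ,  0.        ,  0.        ,  0.        ]), 'world_to_cam': array([[-0.48595886, -0.87381452,  0.01709327,  0.36564224],
       [-0.67485451,  0.36273903, -0.64264437,  0.44718768],
       [ 0.55535158, -0.3238342 , -0.76597391,  1.05461954],
       [ 0.        ,  0.        ,  0.        ,  1.        ]])}
top {'intrinsics': array([[516.26346415,   0.        , 270.69751203],
       [  0.        , 516.26346415, 207.65935834],
       [  0.        ,   0.        ,   1.        ]]), 'distortion': array([0.03483245, 0.        , 0.        , 0.        , 0.        ]), 'world_to_cam': array([[ 0.01091651, -0.99978344, -0.01771745,  0.1078836 ],
       [-0.98928912, -0.00821927, -0.14573772,  0.61712563],
       [ 0.14556054,  0.01911863, -0.9891646 ,  1.55836256],
       [ 0.        ,  0.        ,  0.        ,  1.        ]])}
{'t': 0.1, 'qpos': array([-1.51909495e+00,  1.58976555e-01,  1.59808634e+00, -1.30642685e-05,
        1.38619851e+00, -2.10121833e-01]), 'joint_velocities': array([-0.00017311, -0.00106871, -0.00306331, -0.001313  ,  0.00066957,
       -0.0003771 ]), 'joint_efforts': array([-6.57436540e-04, -3.86503780e+01, -3.22960210e+01,  7.02765794e-02,
        3.39415704e-02, -5.06414494e-05]), 'ee_pos': array([ 0.14876806, -0.55484381,  0.2137327 ]), 'ee_rot': array([-3.11306021e+00, -4.09883686e-01, -1.87209245e-04]), 'contact_force': array([-0.01192666,  0.62874692,  0.21496764]), 'moment': array([-0.03440104, -0.04212112,  0.04038547]), 'finger_force': 0.0, 'width': 0.9981374419407866} 0.0187
```

View pics/scene0.png

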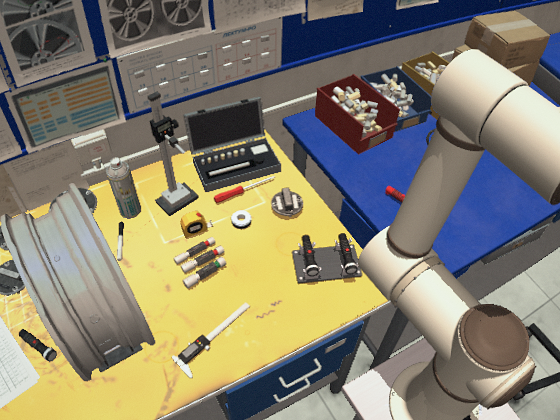

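View pics/top0.png

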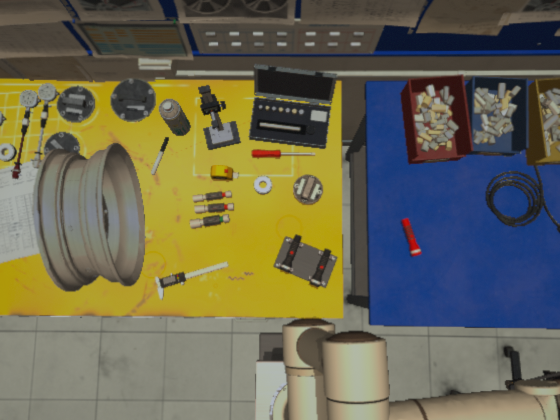

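The scene view shows the rack with two black torches at (308,255) and (347,255). Top shows them at (292,255) and (323,265). There is a third black torch beyond the wheel at (38,345), and a red look-alike on the blue table at (410,237). The two in the rack fit. Next I'll enlarge the rack and the wheel in one picture.

Run:
```python
import cv2,numpy as np
s=cv2.imread("pics/scene0.png");t=cv2.imread("pics/top0.png")
def c(im,x,y,w,h,k):return cv2.resize(im[y:y+h,x:x+w],None,fx=k,fy=k,interpolation=cv2.INTER_CUBIC)
a=np.hstack([c(s,285,222,80,70,5),c(t,265,225,80,70,5)])   # 800x350
b=np.hstack([c(s,0,170,200,220,1.1363),c(t,20,130,140,175,1.4286)])
m=np.vstack([a,np.pad(b,((0,0),(0,800-b.shape[1]),(0,0)))])[:600]
cv2.imwrite("pics/crop1.png",m);
w=np.hstack([c(s,0,170,170,220,2.35),c(t,20,130,140,175,2.8)[:490]] if 0 else [c(s,0,175,170,215,2.3)[:490],np.pad(c(t,20,130,140,175,2.8),((0,4),(0,0),(0,0)))])
cv2.imwrite("pics/crop2.png",w);print(m.shape,w.shape)
```

```text
Traceback (most recent call last):
ValueError: all the input array dimensions except for the concatenation axis must match exactly, but along dimension 0, the array at index 0 has size 490 and the array at index 1 has size 494
```

View pics/crop1.png

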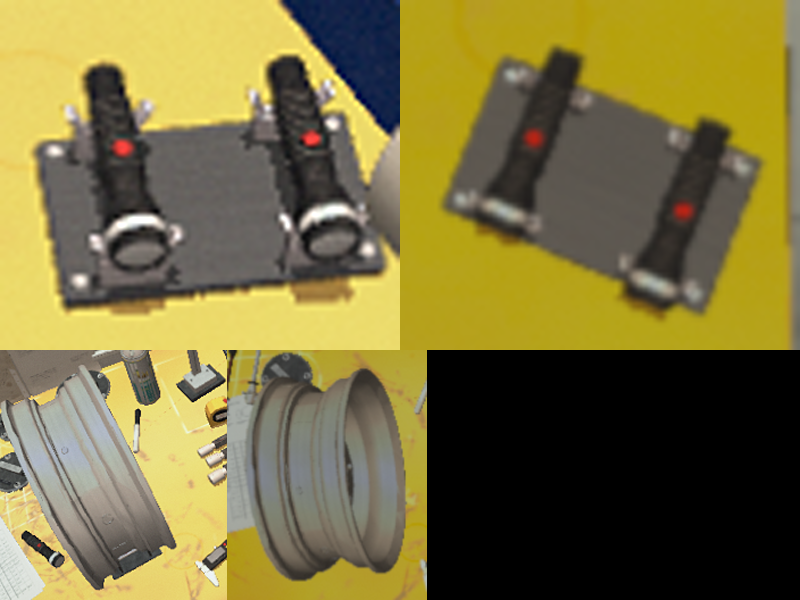

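Run:
```python
import cv2,numpy as np
s=cv2.imread("pics/scene0.png");t=cv2.imread("pics/top0.png")
def c(im,x,y,w,h,k):return cv2.resize(im[y:y+h,x:x+w],None,fx=k,fy=k,interpolation=cv2.INTER_CUBIC)
w=np.hstack([c(s,0,175,160,200,2.5),c(t,30,135,130,200,2.5)]) # 400+325 x 500
cv2.imwrite("pics/crop2.png",w)
```

```text
(no output)
```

View pics/crop2.png

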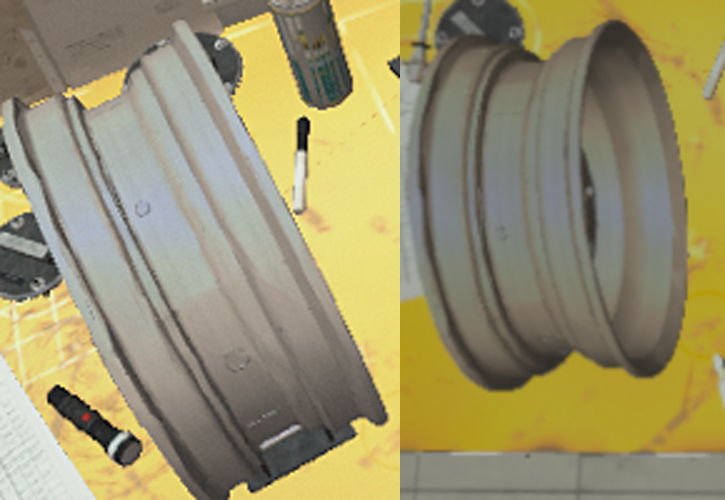

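Crop 1 shows the two rack torches. Both have red buttons, at crop (123,148) and (312,139) in scene, and (535,139) and (684,211) in top. The lens bands point down-image, towards the wheel/robot side. Crop 2 shows the wheel's near rim as the right-hand ellipse in top, from (616,20) to (640,376), with its right edge at x=686. Now I'll fit both.

```bash
cat > h.py <<'E'
import numpy as np,cv2
from station import ctrl
from scipy.optimize import least_squares
P={n:ctrl.camera_params(n) for n in("scene","top")}
def proj(n,X):
    p=P[n];R=p["world_to_cam"][:3,:3];t=p["world_to_cam"][:3,3]
    return cv2.projectPoints(np.float64(X).reshape(-1,1,3),cv2.Rodrigues(R)[0],t,p["intrinsics"],p["distortion"])[0][:,0]
def tri(a,b):
    U=[cv2.undistortPoints(np.float64([[q]]),P[n]["intrinsics"],P[n]["distortion"]).ravel() for n,q in(("scene",a),("top",b))]
    X=cv2.triangulatePoints(P["scene"]["world_to_cam"][:3],P["top"]["world_to_cam"][:3],U[0],U[1]).ravel();X=X[:3]/X[3]
    return X,np.linalg.norm(proj("scene",X)[0]-a),np.linalg.norm(proj("top",X)[0]-b)
E
python3 - <<'E'
from h import *
s=lambda u,v:np.array([285+(u+.5)/5-.5,222+(v+.5)/5-.5]); t=lambda u,v:np.array([265+(u-400+.5)/5-.5,225+(v+.5)/5-.5])
for n,a,b in [("btnL",(123,148),(535,139)),("btnR",(312,139),(684,211)),("tailL",(103,70),(566,52)),("tailR",(286,60),(714,125)),
  ("lensbandL",(137,222),(502,211)),("lensbandR",(328,213),(655,287)),("plate far-left",(36,143),(500,58)),("plate near-left",(66,300),(443,207)),("plate near-right",(385,265),(703,312))]:
    print(n,*[np.round(q,3) for q in tri(s(*a),t(*b))])
# rack fit: plate top corners (z=.010); far-left,near-left,near-right,far-right
obs=[("scene",s(36,143),(-88,52)),("scene",s(66,300),(-88,-52)),("scene",s(385,265),(88,-52)),
 ("top",t(500,58),(-88,52)),("top",t(443,207),(-88,-52)),("top",t(703,312),(88,-52)),("top",t(762,160),(88,52))]
def W(p,q,z):c,sn=np.cos(p[2]),np.sin(p[2]);q=np.array(q)/1000;return[p[0]+c*q[0]-sn*q[1],p[1]+sn*q[0]+c*q[1],z]
f=lambda p:np.concatenate([proj(n,[W(p,q,p[3])])[0]-o for n,o,q in obs])
for y0 in(-1.9,):
    r=least_squares(f,[.45,.0,y0,.01]);print("rack",r.x.round(4),"px",r.fun.round(1))
for x in(-50,50):print("cradle",np.round(W(r.x,(x,0),.047),4))
wt=lambda u,v:np.array([30+(u-400+.5)/2.5-.5,135+(v+.5)/2.5-.5]);ws=lambda u,v:np.array([(u+.5)/2.5-.5,175+(v+.5)/2.5-.5])
T=[wt(*q) for q in[(616,20),(650,55),(675,130),(686,215),(684,290),(670,345),(645,375),(620,362),(580,85),(578,140),(581,200),(588,260),(600,320)]]
S=[ws(*q) for q in[(175,22),(220,65),(280,175),(330,275),(387,420)]]
a=np.linspace(0,2*np.pi,721)
def circ(p):
    h=np.array([np.cos(p[2]),np.sin(p[2]),0]);ax=p[2]
    R=p[4];return np.array([p[0],p[1],p[3]])+R*(np.outer(np.cos(a),[-np.sin(ax),np.cos(ax),0])+np.outer(np.sin(a),[0,0,1]))
def g(p):
    C=circ(p);o=[]
    for n,L in(("top",T),("scene",S)):
        q=proj(n,C)
        o+=[np.min(np.linalg.norm(q-l,axis=1)) for l in L]
    return np.array(o)
r=least_squares(lambda p:g([*p,.204,.198]),[.4,.35,1.6]);print("wheel",r.x.round(3),g([*r.x,.204,.198]).round(1))
r=least_squares(g,[*r.x,.204,.198]);print("free",r.x.round(3),g(r.x).round(1))
E
```

```text
btnL [0.479 0.05  0.055] 0.957 0.826
btnR [ 0.436 -0.04   0.055] 0.808 0.713
tailL [0.532 0.031 0.049] 0.605 0.533
tailR [ 0.489 -0.059  0.052] 0.714 0.642
lensbandL [0.435 0.07  0.058] 0.795 0.673
lensbandR [ 0.391 -0.022  0.057] 1.42 1.232
plate far-left [0.532 0.071 0.008] 0.593 0.516
plate near-left [0.439 0.106 0.005] 0.816 0.685
plate near-right [ 0.376 -0.056  0.003] 0.935 0.82
rack [ 0.4545  0.0069 -1.9442  0.0047] px [ 0.3 -0.1  0.4  0.6  1.5  0.2 -0.1 -1.2 -1.  -0.3 -0.5  0.1 -0.3 -0.7]
cradle [0.4728 0.0534 0.047 ]
cradle [ 0.4363 -0.0397  0.047 ]
wheel [0.572 0.518 1.679] [0.2 0.6 0.9 0.6 0.2 1.7 0.2 2.2 0.2 0.5 0.5 0.3 2.  3.5 1.9 2.2 1.7 0.9]
free [0.572 0.517 1.679 0.209 0.2  ] [0.7 0.5 0.9 0.6 0.2 1.9 1.1 1.5 0.5 1.1 1.1 0.3 1.4 3.3 1.1 1.5 1.  1.4]
```

Rack: yaw -1.944. Cradle_l is at about (0.473, 0.053) and cradle_r at about (0.436, -0.039), and the torches' lens direction is 2.77 rad. The heights read about 5 mm low against the stated ones, within a pixel or so. The wheel mouth is at (0.572, 0.518), with its axis at 1.68 rad. Next I'll approach torch R from above.

```bash
cat > go.py <<'E'
import sys,numpy as np
from station import ctrl
from scipy.spatial.transform import Rotation as Ro
o=ctrl.observe();R=Ro.from_rotvec(o["ee_rot"]).as_matrix()
x,y,z,yaw=map(float,sys.argv[1:5])
print("t",o["t"],"pos",o["ee_pos"].round(4),"xaxis yaw",np.arctan2(R[1,0],R[0,0]).round(4),"z",R[:,2].round(3),"F",o["contact_force"].round(2),"w",o["width"].round(3),"q",o["qpos"].round(2))
print("tool delta",(R.T@(np.array([x,y,z])-o["ee_pos"])).round(4),"turn",-((yaw-np.arctan2(R[1,0],R[0,0])+np.pi)%(2*np.pi)-np.pi))
E
python3 go.py .436 -.039 .20 2.768
```

```text
Traceback (most recent call last):
  File "go.py", line 6, in <module>
    print("t",o["t"],"pos",o["ee_pos"].round(4),"xaxis yaw",np.arctan2(R[1,0],R[0,0]).round(4),"z",R[:,2].round(3),"F",o["contact_force"].round(2),"w",o["width"].round(3),"q",o["qpos"].round(2))
                                                                                                                                                       ^^^^^^^^^^^^^^^^
AttributeError: 'float' object has no attribute 'round'
```

```bash
sed -i 's/o\["width"\].round(3)/round(o["width"],3)/' go.py
python3 go.py .436 -.039 .20 2.768
```

```text
t 0.1 pos [ 0.1488 -0.5548  0.2137] xaxis yaw 0.2618 z [-0.     0.002 -1.   ] F [-0.01  0.63  0.21] w 0.998 q [-1.52  0.16  1.6  -0.    1.39 -0.21]
tool delta [ 0.411  -0.4239  0.0146] turn -2.5061746573321244
```

Emit:
arm_command(commands="1 0.038 -0.04 0 0;1 0.038 -0.04 0 0;1 0.038 -0.04 0 0;1 0.038 -0.04 0 0;1 0.038 -0.04 0 0;1 0.038 -0.04 0 0;1 0.038 -0.04 0 0;1 0.038 -0.04 0 0")

```text
t: 1.1
ee_pos: [0.36, -0.1659, 0.2144]
ee_rot: [3.115, 0.409, 0.0]
contact_force: [0.3, -0.3, -1.3]
width: 1.001
finger_force: 0.0
```

Emit:
arm_command(commands="1 0.036 -0.035 0.005 0;1 0.036 -0.035 0.005 0;1 0.035 -0.034 0.005 0;1 0 0 0 -0.18;1 0 0 0 -0.18;1 0 0 0 -0.18;1 0 0 0 -0.18;1 0 0 0 -0.18")

```text
t: 2.1
ee_pos: [0.4357, -0.0393, 0.1992]
ee_rot: [-2.62, -1.731, 0.001]
contact_force: [-0.2, -0.6, -0.6]
width: 1.001
finger_force: 0.0
```

Emit:
arm_command(commands="1 0 0 0 -0.18;1 0 0 0 -0.18;1 0 0 0 -0.18;1 0 0 0 -0.18;1 0 0 0 -0.18;1 0 0 0 -0.18;1 0 0 0 -0.18;1 0 0 0 -0.18")

```text
t: 3.1
ee_pos: [0.4357, -0.0393, 0.1992]
ee_rot: [-0.828, -3.03, -0.0]
contact_force: [0.5, -0.5, -0.3]
width: 1.002
finger_force: 0.0
```

```bash
python3 go.py .436 -.039 .12 2.768
python3 - <<'E'
from h import *
t=ctrl.capture("top");s=ctrl.capture("scene")
c=lambda im,x,y,w,h,k:cv2.resize(im[y:y+h,x:x+w,::-1],None,fx=k,fy=k,interpolation=cv2.INTER_CUBIC)
cv2.imwrite("pics/a.png",np.hstack([c(s,240,150,160,160,2.5),c(t,230,180,160,160,2.5)]))
E
```

```text
t 3.1 pos [ 0.4357 -0.0393  0.1992] xaxis yaw 2.6077 z [-0.001  0.    -1.   ] F [ 0.51 -0.5  -0.31] w 1.002 q [-0.37 -0.2   1.98 -0.    1.36 -1.4 ]
tool delta [-0.0001  0.0004  0.0792] turn -0.16026227338110166
```

View pics/a.png

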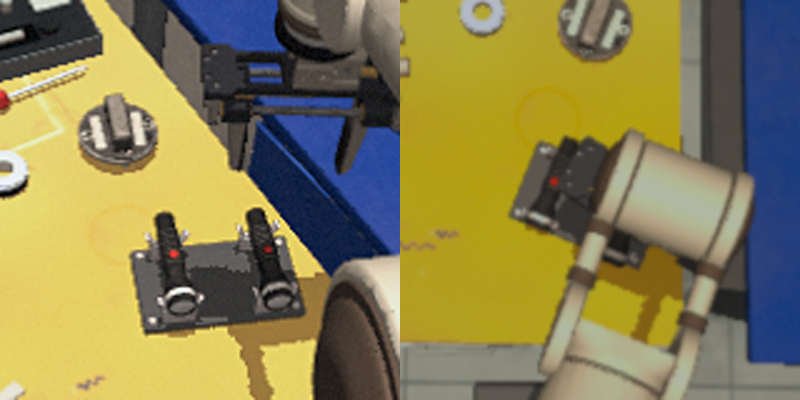

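The gripper hangs above the right torch, with the rack and both torches undisturbed (buttons at crop (174,254) and (268,250)). I'll finish the turn, descend and grip.

Emit:
arm_command(commands="1 0 0 0 -0.16;1 0 0 0 0;1 0 0 0.04 0;1 0 0 0.04 0;1 0 0 0.03 0;1 0 0 0.02 0;1 0 0 0.02 0;1 0 0 0 0")

```text
t: 4.2
ee_pos: [0.4346, -0.0389, 0.0482]
ee_rot: [-0.598, -3.08, -0.001]
contact_force: [-0.0, -0.0, -0.4]
width: 1.003
finger_force: 0.0
```

```bash
python3 go.py .436 -.039 .028 2.768
python3 - <<'E'
from h import *
s=ctrl.capture("scene")
c=lambda im,x,y,w,h,k:cv2.resize(im[y:y+h,x:x+w,::-1],None,fx=k,fy=k,interpolation=cv2.INTER_CUBIC)
cv2.imwrite("pics/b.png",c(s,260,190,120,110,5))
E
```

```text
t 4.2 pos [ 0.4346 -0.0389  0.0482] xaxis yaw 2.7578 z [-0.004  0.001 -1.   ] F [-0.04 -0.02 -0.44] w 1.003 q [-0.37  0.01  2.11  0.    1.02 -1.55]
tool delta [-0.0014  0.0005  0.0202] turn -0.01018499095145664
```

View pics/b.png

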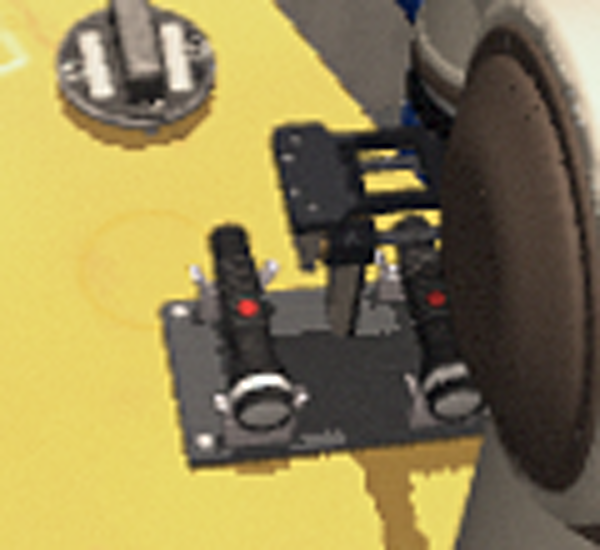

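The left finger stands between the torches (crop (345,290)), mid-barrel along the right torch. I'll go down and close.

Emit:
arm_command(commands="1 -0.001 0 0.01 -0.01;1 0 0 0.01 0;1 0 0 0 0;-1 0 0 0 0;-1 0 0 0 0;-1 0 0 0 0;-1 0 0 0 0;-1 0 0 0 0")

```text
t: 5.25
ee_pos: [0.437, -0.0399, 0.0297]
ee_rot: [0.578, 3.088, -0.0]
contact_force: [0.7, -0.8, 0.4]
width: 0.477
finger_force: 0.0
```

Emit:
arm_command(commands="-1 0 0 0 0;-1 0 0 0 0;-1 0 0 -0.01 0;-1 0 0 -0.02 0;-1 0 0 -0.02 0;-1 0 0 -0.01 0;-1 0 0 0 0;-1 0 0 0 0")

```text
t: 6.25
ee_pos: [0.4364, -0.0396, 0.0889]
ee_rot: [-0.577, -3.087, -0.0]
contact_force: [0.0, -0.5, -1.1]
width: 0.328
finger_force: 30.0
```

Emit:
arm_command(commands="-1 0 0 0 0;-1 0 0 0 0;-1 0 0 0 0;-1 0 0 0 0;-1 0 0 0 0;-1 0 0 0 0;-1 0 0 0 0;-1 0 0 0 0")

```text
t: 7.25
ee_pos: [0.437, -0.0398, 0.0896]
ee_rot: [0.577, 3.088, -0.0]
contact_force: [0.4, -0.1, -0.6]
width: 0.325
finger_force: 30.0
```

```bash
cat > feel.py <<'E'
from station import ctrl
import numpy as np
F=[];E=[]
for i in range(6):
    ctrl.capture("top");o=ctrl.observe();F.append(o["contact_force"]);E.append(o["joint_efforts"])
print(np.mean(F,0).round(3),np.std(F,0).round(3),np.mean(E,0).round(3),o["t"],o["ee_pos"].round(4),o["width"]*92,o["finger_force"])
E
python3 feel.py
```

```text
[-0.461  0.093 -1.198] [0.712 0.336 0.71 ] [-0.0000e+00 -2.6694e+01 -2.9103e+01 -1.3000e-02  8.0000e-02  0.0000e+00] 7.55 [ 0.437  -0.0398  0.0896] 30.241206190144485 29.995222985744476
```

```bash
sed -i 's/range(6)/range(24)/; s/,o\["t"\]/,np.std(E,0).round(3),o["t"]/' feel.py; python3 feel.py
```

```text
[ 0.085  0.273 -1.241] [0.521 0.432 0.487] [-0.0000e+00 -2.6693e+01 -2.9103e+01 -1.3000e-02  8.0000e-02  0.0000e+00] [0.001 0.001 0.    0.    0.    0.   ] 8.75 [ 0.437  -0.0398  0.0896] 30.051862630383546 29.99533474445343
```

Joint torques are nearly noise-free. I'll lower it back, release, rise to the same pose and read the unloaded reference.

Emit:
arm_command(commands="-1 0 0 0.02 0;-1 0 0 0.02 0;-1 0 0 0.01 0;-1 0 0 0.006 0;-1 0 0 0.004 0;-1 0 0 0 0;1 0 0 0 0;1 0 0 0 0")

```text
t: 9.75
ee_pos: [0.4374, -0.04, 0.03]
ee_rot: [0.577, 3.087, -0.0]
contact_force: [0.2, -0.2, -0.1]
width: 0.526
finger_force: 0.0
```

Emit:
arm_command(commands="1 0 0 0 0;1 0 0 0 0;1 0 0 0 0;1 0 0 -0.02 0;1 0 0 -0.02 0;1 0 0 -0.02 0;1 0 0 0 0;1 0 0 0 0")

```text
t: 10.75
ee_pos: [0.4365, -0.0396, 0.0888]
ee_rot: [-0.577, -3.087, -0.0]
contact_force: [-0.4, -0.3, 0.1]
width: 0.999
finger_force: 0.0
```

```bash
python3 feel.py;python3 go.py .474 .053 .09 2.768
```

```text
[-0.045  0.025 -0.015] [0.438 0.534 0.319] [ 0.0000e+00 -2.6198e+01 -2.8562e+01 -1.3000e-02  7.6000e-02 -0.0000e+00] [0.002 0.112 0.085 0.    0.004 0.   ] 11.95 [ 0.437  -0.0399  0.0896] 92.13920894935615 0.0
t 11.95 pos [ 0.437  -0.0399  0.0896] xaxis yaw 2.7717 z [ 0.  0. -1.] F [ 0.67  0.74 -0.03] w 1.002 q [-0.37 -0.06  2.09  0.    1.12 -1.57]
tool delta [-0.0009  0.0999 -0.0004] turn 0.0036973809306268812
```

Torch R weighs about 0.125 kg, below the 0.23 kg minimum for the heavier one, so R is the empty torch. Next I'll lift L to confirm.

Emit:
arm_command(commands="1 0 0 -0.02 0;1 0 0.035 0 0;1 0 0.035 0 0;1 0 0.03 0 0;1 0 0 0.03 0;1 0 0 0.02 0;1 0 0 0.015 0;1 0 0 0.015 0")

```text
t: 12.95
ee_pos: [0.4734, 0.0533, 0.0291]
ee_rot: [0.578, 3.087, 0.0]
contact_force: [-0.5, 0.9, 0.2]
width: 1.0
finger_force: 0.0
```

Emit:
arm_command(commands="1 0 0 0 0;-1 0 0 0 0;-1 0 0 0 0;-1 0 0 0 0;-1 0 0 0 0;-1 0 0 0 0;-1 0 0 0 0;-1 0 0 0 0")

```text
t: 13.95
ee_pos: [0.4733, 0.0535, 0.0297]
ee_rot: [0.578, 3.088, 0.0]
contact_force: [0.4, 0.5, -0.4]
width: 0.331
finger_force: 30.0
```

Emit:
arm_command(commands="-1 0 0 0 0;-1 0 0 -0.01 0;-1 0 0 -0.02 0;-1 0 0 -0.02 0;-1 0 0 -0.02 0;-1 0 0 -0.02 0;-1 0 0 0 0;-1 0 0 0 0")

```text
t: 14.95
ee_pos: [0.4723, 0.0535, 0.1187]
ee_rot: [-0.577, -3.086, 0.0]
contact_force: [-0.1, 0.1, -4.0]
width: 0.326
finger_force: 30.0
```

```bash
python3 feel.py;python3 go.py .597 .290 .1855 1.679
python3 - <<'E'
from h import *
t=ctrl.capture("top");s=ctrl.capture("scene")
c=lambda im,x,y,w,h,k:cv2.resize(im[y:y+h,x:x+w,::-1],None,fx=k,fy=k,interpolation=cv2.INTER_CUBIC)
cv2.imwrite("pics/c.png",np.hstack([c(s,240,180,130,130,3),c(t,230,190,130,130,3)]))
E
```

```text
[-0.06  -0.034 -3.632] [0.509 0.583 0.382] [ 0.0000e+00 -3.1214e+01 -3.1282e+01 -1.0000e-03  6.4000e-02  0.0000e+00] [0.002 0.131 0.104 0.001 0.005 0.   ] 16.15 [0.4731 0.0534 0.1196] 29.90149591876115 29.996632039546967
t 16.15 pos [0.4731 0.0534 0.1196] xaxis yaw 2.7718 z [ 0.  0. -1.] F [-0.24  0.15 -3.8 ] w 0.325 q [-0.14 -0.    1.96  0.    1.18 -1.34]
tool delta [-0.03    0.2654 -0.0659] turn 1.092770040948749
```

View pics/c.png

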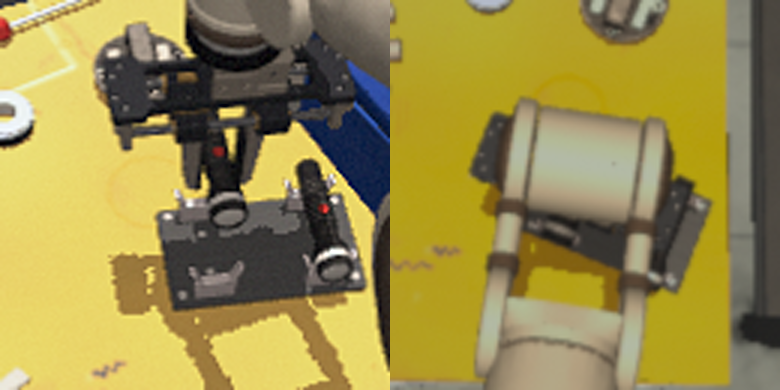

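L weighs about 0.37 kg, so it is the heavier. R lies back in its cradle, with its button at crop (323,208) and lens at (331,262). Now I'll raise L, carry it over to the wheel and turn it.

Emit:
arm_command(commands="-1 0 0 -0.033 0;-1 0 0 -0.033 0;-1 -0.005 0.045 0 0;-1 -0.005 0.045 0 0;-1 -0.005 0.045 0 0;-1 -0.005 0.045 0 0;-1 -0.005 0.045 0 0;-1 -0.005 0.04 0 0")

```text
t: 17.25
ee_pos: [0.5973, 0.2912, 0.1852]
ee_rot: [-0.577, -3.088, 0.0]
contact_force: [0.1, -0.4, -3.6]
width: 0.327
finger_force: 30.0
```

Emit:
arm_command(commands="-1 0 0 0 0.156;-1 0 0 0 0.156;-1 0 0 0 0.156;-1 0 0 0 0.156;-1 0 0 0 0.156;-1 0 0 0 0.156;-1 0 0 0 0.157;-1 0 0 0 0")

```text
t: 18.25
ee_pos: [0.5968, 0.2896, 0.1852]
ee_rot: [-2.096, -2.34, 0.001]
contact_force: [-0.7, -0.3, -3.4]
width: 0.33
finger_force: 30.0
```

```bash
python3 go.py .597 .290 .1855 1.679
python3 - <<'E'
from h import *
t=ctrl.capture("top");s=ctrl.capture("scene")
c=lambda im,x,y,w,h,k:cv2.resize(im[y:y+h,x:x+w,::-1],None,fx=k,fy=k,interpolation=cv2.INTER_CUBIC)
cv2.imwrite("pics/d.png",np.hstack([c(s,20,130,270,250,1.48),c(t,50,110,270,250,1.48)]))
E
```

```text
t 18.25 pos [0.5968 0.2896 0.1852] xaxis yaw 1.6805 z [-0.001 -0.    -1.   ] F [-0.66 -0.26 -3.37] w 0.33 q [0.27 0.4  1.36 0.   1.38 0.16]
tool delta [ 0.0004  0.0003 -0.0003] turn 0.001468120119025862
```

View pics/d.png

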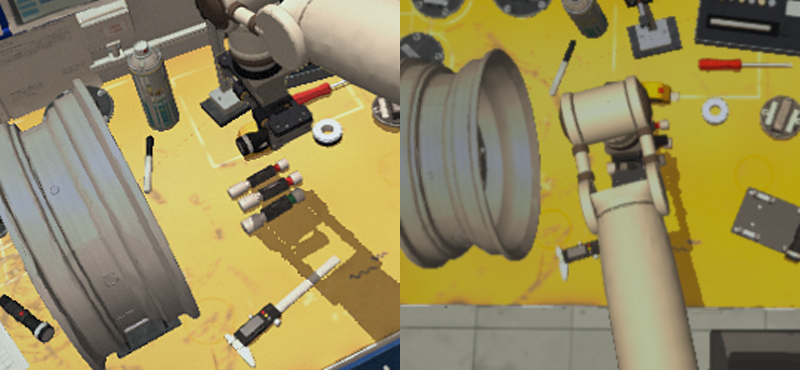

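The torch is held up in front of the wheel, with its lens at left in scene (crop (247,142)). I'll check aim with one overlay: fitted rim circle, axis, predicted torch axis and the rack.

Run:
```python
from h import *
from scipy.spatial.transform import Rotation as Ro
o=ctrl.observe();R=Ro.from_rotvec(o["ee_rot"]).as_matrix();m=o["ee_pos"]-.0187*R[:,2]
cen=np.array([.572,.518,.204]);ax=np.array([np.cos(1.679),np.sin(1.679),0]);si=np.array([-ax[1],ax[0],0])
a=np.linspace(0,6.283,200)[:,None];C=cen+.198*(np.cos(a)*si+np.sin(a)*[0,0,1])
ims=[]
for n,(x,y,w,h) in (("scene",(70,150,170,250)),("top",(60,120,170,250))):
    im=ctrl.capture(n)[:,:,::-1];k=2.35
    b=cv2.resize(im[y:y+h,x:x+w],None,fx=k,fy=k,interpolation=cv2.INTER_CUBIC)
    q=lambda X:np.int32((proj(n,X)-[x,y]+.5)*k)
    cv2.polylines(b,[q(C)],True,(0,255,0),1)
    cv2.polylines(b,[q([m-.059*R[:,0],m+.059*R[:,0],cen])],False,(255,0,255),1)
    cv2.circle(b,tuple(map(int,q([m+.059*R[:,0]])[0])),3,(0,0,255),-1)
    ims.append(b)
    if n=="scene": r=im
b=np.hstack(ims);rk=cv2.resize(r[225:295,280:370],None,fx=2.0,fy=2.0);b[-140:,399-180:399]=rk
cv2.imwrite("pics/e.png",b);print(b.shape,m,m+.059*R[:,0],"gap",(cen-m)@ax-.059,"off",(cen-m)@si)
```

```text
(588, 800, 3) [0.59680405 0.28962971 0.20404613] [0.59027949 0.34826784 0.20404396] gap 0.17071336407683815 off -3.3207433944859588e-06
```

View pics/e.png

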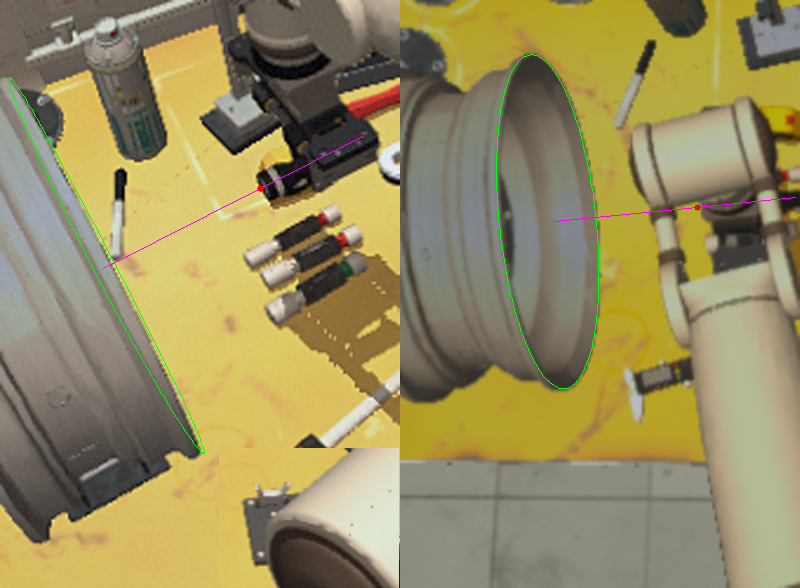

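The fitted circle lies on the rim in both views. The predicted lens point (261,188) sits on the real lens, and the torch's line runs to the wheel's middle. The lens is 17 cm short of the rim. Handing in.

```bash
python3 -c "
from station import ctrl
print(ctrl.sign_off())"
```

```text
the job is handed in; nothing more can be done
None
```

The job is handed in: the empty torch (about 0.125 kg) lies back in cradle_r, and the gripper holds the heavier one (about 0.37 kg) level, its lens aimed at the wheel's middle about 17 cm short of the near rim.

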